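# Open up the ratchet stop of the glass rack

### The arm

A 6-joint arm with a two-finger parallel gripper is mounted at the origin on the work surface. World frame = base frame: x ahead of the robot, y to its left, z up, the work surface at z = 0. Lengths are in m, angles in rad, forces in N, time in s.
With the tool pointing down it reaches from about 0.225 to 0.875 m from the base axis. Payload 3.4 kg.
Tool frame: the origin (TCP) lies at the very end of the fingers, on their centre line; the grasp point (between the pads) lies 19 mm behind it (bot.tcp_to_grasp is the distance from the TCP to the grasp point, in m); z points along the fingers, y is the line along which they close (so a half turn about z gives the same grasp; the last joint's range is limited). The gripper opens to 85 mm and grips with 20 to 120 N. Pads are 22 mm wide; open, the fingers measure 114 mm over their backs; the gripper's body (76 mm by 85 mm) begins 54 mm behind the grasp point. The pads swing forward as they close: fully open they stand 13 mm farther back than shut.
Start: joints at [-1.388, 0.276, 1.505, -0, 1.361, -0.121], TCP at [0.172, -0.549, 0.231] pointing down, gripper open.
Joint ranges: [-2.89, 2.89], [-0.75, 2.08], [0.22, 2.7], [-1.18, 4.32], [0.11, 2.71], [-2.7, 2.7]. Speed limits (rad/s): [2.57, 2.57, 3.14, 3.14, 3.14, 3.14].

### API

Orientations are given as a unit quaternion [x, y, z, w].
In Python, from rig import bot gives the robot as it stands.
- The arm moves only by the shell command python3 -m crank 'ROWS' [FORCE]. ROWS is JSON, a list of rows, each a list of 7 numbers: the shift along the tool's x, y, z in units of 30 mm (1.0 is 30 mm), then the turn, a rotation vector about the tool's x, y, z in rad, then the closure, from 0 (fully open) to 1 (shut). In form: [[tx, ty, tz, rx, ry, rz, fingers], ...]. A call has 1 to 12 rows; each row shifts and turns the commanded pose from where the row before left it, along the tool's axes as they then stand; what a row does not reach is not made up. A row lasts 1/12 s, in which the tool goes at most 41.7 mm and 7.16 degrees, less where a joint would pass 70% of its speed; a pose out of reach is approached as far as the arm can. A call is refused whole if a number of a shift passes 1 or a number of a turn 0.125, either way. A call with a gripper value outside its range is refused whole. The fingers move at their own pace and stop on an object; FORCE is the grip in N (left out, the last holds). Time passes only in rows, so rows that do not move let the fingers close. It gives the time, the measured TCP pose, the force, the opening and the grip force at its end, in the units of the state.
- bot.read_state(): the state, without advancing time (a new reading comes with each control period).
- bot.grab_frame(name): name is "scene" or "side" or "wrist"; returns a dict with "pixels" (400x640x3 uint8, blue, green, red), "vfov" (degrees; the focal length in pixels is half the picture's height over the tangent of half this angle, whatever the lens; pixels are square), "cx", "cy" (the principal point, pixels), "camera_from_world" (4x4, takes a point from world to camera coordinates). Camera axes: x right, y up, looking along -z (the intrinsics and any distortion apply to the point x, -y, -z); pixel columns grow to the right and rows downward; lengths in m; the calibration is good to about 2 mm. The wrist camera is an equidistant fisheye: a pixel r from the principal point sees the ray r / f radians off the axis. A picture is of the moment at which its call begins. There is no depth.
- bot.close_job(): hands the job in; it is judged then, once.
The state is a dict: "clock": time; "joint_pos": joint angles; "qd": joint speeds; "effort": joint torques, N m; "tool_pos": TCP position; "eef_rot": TCP orientation; "contact_force": force on the tool from outside, world axes, zero at the start; "wrist_torque": the same for the moment, N m; "gripper_width": finger opening in m; "finger_force": force on a finger pad.
Only numpy, scipy, OpenCV 4.12 (cv2) and the standard library are available. Lean on these libraries where they do the work, as an engineer would, in place of code of your own. Each camera call takes 0.05 s, during which the arm holds its last target. There are 200 camera calls.

### The job

Open the glass rack right up to make room for more tumblers: with the fingertips press the release paddle on the sliding stop down and, keeping it pressed, push the stop back along its bar, away from the tumblers, until it is fully home at the other end, then let the paddle spring up and leave the stop there. Do not drag or lift the rack itself, and leave the tumblers and the other things standing where they are.

Things in the scene. Friction and masses are not known exactly. Their poses are not given: they have to be found in the camera images.
- rack: Loose rack, 3.5 kg (slides at 20-30 N): oak board 480 x 170 x 16 mm with a steel bar (20 wide, top 52 mm above the worktop) along it. Origin: centre of the board's underside. x runs along the bar to the end with the fixed upright plate and the tumblers; y across, to the bar's side (bar at y = +40 mm, tumbler lane at -35); z up. Ratchet teeth (10 mm pitch) on the bar's underside.
- stop (a joint): The stop's place on the bar, m: 0 = fully home (far from the tumblers), growing towards them (rack +x); starts at 0.09-0.165. The ratchet blocks it towards 0 (after up to 10 mm of play) unless the paddle is down; freed it slides with 2-3 N. Dark carriage 130 mm long; stop plate across the lane, 150 mm wide, top at 102 mm, face 40 mm in rack +x of the paddle's centre; thumb wall on the other side.
- release (a joint): How far the release paddle is pressed down, m: 0 = up, 0.014 = bottomed. The ratchet is free from about 0.006; 0.009 to 0.011 is a good depth to hold while pushing. It springs up by itself: 3 N at the start of the stroke, 8 N bottomed. Untouched, it may stand up to 5 mm down, riding on a tooth.
- paddle_top (a point): Centre of the release paddle's top: flat aluminium pad, 48 mm along the bar by 52 mm across, always level; moves straight down when pressed and along the bar with the stop. 82 mm above the worktop when up. It lies in a pocket 72 mm long between the thumb wall (rack -x side) and the stop plate (rack +x side), open at both sides and above.
- thumb_wall (a point): Middle of the top edge of the thumb wall's face that looks at the paddle (the face to push on, in the direction rack -x): dark steel wall 70 mm wide across the bar and 12 mm thick, top 114 mm above the worktop, face 32 mm in rack -x from the paddle's centre.
- tumbler_a: Clear glass tumbler, 66 mm across, 75 mm high, standing on the board next to the fixed end plate. Origin: centre of its underside.
- tumbler_b: Clear glass tumbler like the other, standing beside it in the lane, next to the sliding stop. Origin: centre of its underside.
- jar: Amber glass storage jar, 72 mm across, 110 mm high, with a wooden cap, on the worktop beyond the rack. Origin: centre of its underside.
- wineglass: Stemmed wine glass, 76 mm across, 165 mm high, on the worktop beyond the rack. Origin: centre of its underside.
- coasters: Round stack of cork coasters, 96 mm across, 30 mm high, on the worktop past the tumbler end of the rack. Origin: centre of its underside.

How it is judged:
By the outcome, as a careful person would: the job done as asked, in the order asked, and still so for the second after the job is handed in, with the robot touching nothing.
It also fails if it takes over 34 s, if anything falls off the work surface, if the arm or the gripper's body presses on something with over 40 N, if the wrist force passes 120 N, or if a joint passes its speed limit or range.

## Working session

There is one attempt and no reset: what is moved stays moved. The work goes in short steps, Python scripts to look and compute and a shell command to move; the robot and the scene stay as the last step left them, time stands still between calls to the robot, and variables do not carry over. Pictures are saved under pics/ and viewed, at most 10 in all, crops included, and the job is handed in when it is done.

```bash
mkdir -p pics; ls; cat > h.py <<'E'
import numpy as np,cv2
from rig import bot
def grab(n,save=None):
    f=bot.grab_frame(n)
    if save: cv2.imwrite('pics/'+save,f['pixels'])
    return f
def ray(f,u,v,fish=False):
    F=200/np.tan(np.radians(f['vfov'])/2)
    a,b=(u-f['cx'])/F,(v-f['cy'])/F
    if fish:
        r=np.hypot(a,b); s=np.sin(r)/r if r>1e-9 else 1
        d=np.array([a*s,-b*s,-np.cos(r)])
    else: d=np.array([a,-b,-1.])
    T=np.linalg.inv(f['camera_from_world'])
    d=T[:3,:3]@d
    return T[:3,3],d/np.linalg.norm(d)
def onz(f,u,v,z,fish=False):
    o,d=ray(f,u,v,fish); return o+d*(z-o[2])/d[2]
def proj(f,p):
    F=200/np.tan(np.radians(f['vfov'])/2)
    q=f['camera_from_world']@np.append(p,1); return F*q[0]/-q[2]+f['cx'],-F*q[1]/-q[2]+f['cy']
E
python3 - <<'E'
from h import *
a=grab('scene','s0.png');b=grab('side','d0.png');w=grab('wrist','w0.png')
for f in(a,b,w): print(f['vfov'],f['cx'],f['cy'],np.linalg.inv(f['camera_from_world']).round(3).tolist(), [k for k in f])
s=bot.read_state();print(s)
E
```

```text
pics
47.31341509175451 322.31983932010627 203.66460045257412 [[0.122, -0.628, 0.769, 1.545], [0.993, 0.084, -0.089, 0.062], [-0.009, 0.774, 0.633, 0.824], [0.0, 0.0, 0.0, 1.0]] ['pixels', 'vfov', 'cx', 'cy', 'camera_from_world']
44.45813901412989 315.9981535396822 186.06780886608865 [[-0.809, 0.441, -0.389, 0.243], [-0.588, -0.585, 0.558, 0.717], [0.018, 0.681, 0.732, 0.801], [0.0, 0.0, 0.0, 1.0]] ['pixels', 'vfov', 'cx', 'cy', 'camera_from_world']
65.70646984690485 317.58027219422297 195.9278590195906 [[0.299, 0.916, 0.267, 0.239], [-0.954, 0.288, 0.083, -0.526], [-0.001, -0.28, 0.96, 0.373], [0.0, 0.0, 0.0, 1.0]] ['pixels', 'vfov', 'cx', 'cy', 'camera_from_world']
{'clock': 0.15, 'joint_pos': array([-1.38800967e+00,  2.76443598e-01,  1.50582952e+00,  1.46085698e-05,
        1.36071872e+00, -1.20983994e-01]), 'qd': array([-1.66091126e-03, -1.87693478e-03, -2.12783804e-03, -5.59207341e-05,
       -4.07134040e-04,  1.06140157e-04]), 'effort': array([ 1.93566782e-03, -4.17142689e+01, -2.46032077e+01, -5.82910957e-05,
        7.56268128e-03, -2.61027978e-06]), 'tool_pos': array([ 0.17193058, -0.54828024,  0.23064704]), 'eef_rot': array([ 9.88487570e-01,  1.51300474e-01, -1.44755678e-05, -6.99475602e-04]), 'contact_force': array([ 0.33316994, -0.46473732, -0.41613706]), 'wrist_torque': array([-0.04351149, -0.01479739,  0.03739277]), 'finger_force': 0.0, 'gripper_width': 0.08562536534511003}
```

View pics/s0.png

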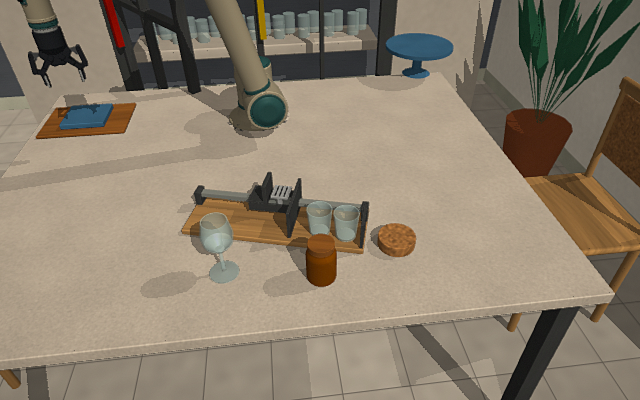

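View pics/d0.png

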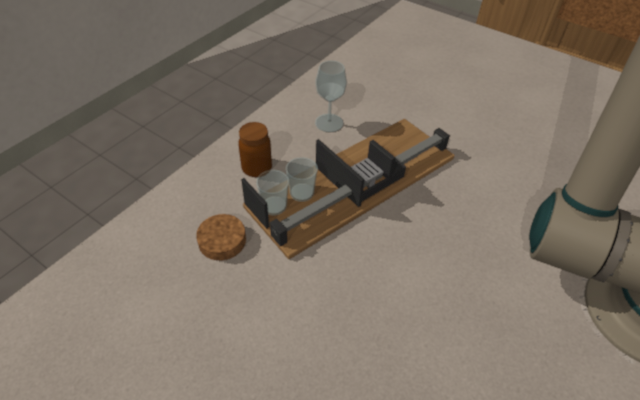

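The scene view shows the rack about (190–370, 185–250), with the paddle near (283,190) between the thumb wall (267,188) and the stop plate (293,205). In the side view the paddle is near (367,170). I'll crop in on both.

```bash
python3 - <<'E'
import cv2,numpy as np
a=cv2.imread('pics/s0.png')[160:265,175:385];b=cv2.imread('pics/d0.png')[110:260,230:470]
a=cv2.resize(a,(780,390),interpolation=cv2.INTER_CUBIC)
cv2.imwrite('pics/s0c.png',a)
cv2.imwrite('pics/d0c.png',cv2.resize(b,(800,500),interpolation=cv2.INTER_CUBIC))
E
```

```text
(no output)
```

View pics/s0c.png

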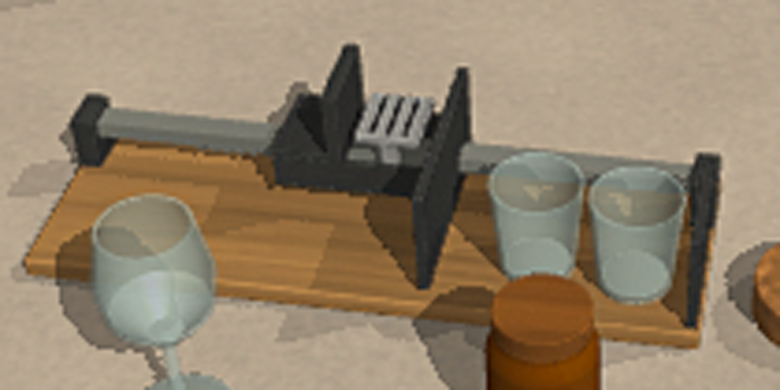

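View pics/d0c.png

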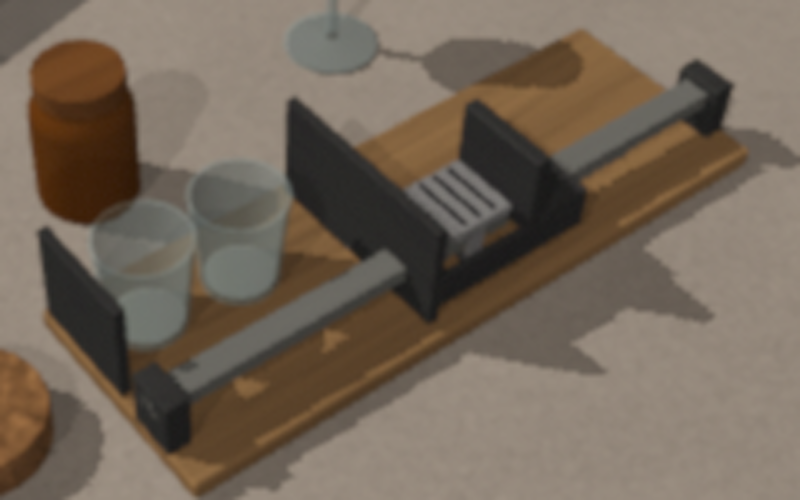

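```bash
python3 - <<'E'
from h import *
a=grab('scene');b=grab('side')
S=lambda u,v,z:onz(a,175+u/3.714,160+v/3.714,z).round(4)
D=lambda u,v,z:onz(b,230+u/3.333,110+v/3.333,z).round(4)
print('paddle',S(395,118,.08),D(458,201,.08))
c=[D(582,32,.016),D(745,153,.016),D(197,486,.016),D(45,318,.016)]
print('corners',*c); C=np.mean(c,0);print('centre',C)
for p,q in((c[1],c[2]),(c[0],c[3])):
    d=q-p;print(np.linalg.norm(d),np.degrees(np.arctan2(d[1],d[0])))
print('scene corners',S(25,262,.016),S(700,333,.016))
print('scene bar ends top', S(103,110,.052),S(700,165,.052))
# wall top edges
print('thumb top edge',S(355,45,.114),D(475,102,.114),D(550,160,.114))
print('stop top edge',S(463,70,.102),D(290,100,.102),D(443,237,.102))
s=bot.read_state();print(s['tool_pos'],cv2.Rodrigues(np.eye(3))[0].T)
E
```

```text
paddle [0.5786 0.0639 0.08  ] [0.5677 0.067  0.08  ]
corners [ 0.6168 -0.2005  0.016 ] [ 0.4602 -0.1529  0.016 ] [0.5942 0.2988 0.016 ] [0.7502 0.2555 0.016 ]
centre [0.60535  0.050225 0.016   ]
0.47115696959718206 73.47663776501156
0.47511215518022687 73.69348710637115
scene corners [ 0.6264 -0.2033  0.016 ] [0.7575 0.2542 0.016 ]
scene bar ends top [ 0.5033 -0.1527  0.052 ] [0.6263 0.2779 0.052 ]
thumb top edge [0.5327 0.0396 0.114 ] [0.5905 0.0162 0.114 ] [0.5261 0.0338 0.114 ]
stop top edge [0.5572 0.1154 0.102 ] [0.6924 0.0743 0.102 ] [0.549  0.1178 0.102 ]
[ 0.17195719 -0.54845055  0.23090622] [[0. 0. 0.]]
```

```bash
python3 -m crank '[[0,0,0,0,0,-0.123,1],[0,0,0,0,0,-0.123,1],[0,0,0,0,0,-0.123,1],[0,0,0,0,0,-0.123,1],[0,0,0,0,0,-0.123,1],[0,0,0,0,0,-0.123,1],[0,0,0,0,0,-0.123,1],[0,0,0,0,0,-0.123,1]]' 60
python3 -m crank '[[0.6,0.2,0,0,0,0,1],[0.9,0.3,0,0,0,0,1],[0.9,0.3,0,0,0,0,1],[0.9,0.3,0,0,0,0,1],[0.9,0.3,0,0,0,0,1],[0.9,0.3,0,0,0,0,1],[0.9,0.3,0,0,0,0,1],[0.9,0.3,0,0,0,0,1],[0.9,0.3,0,0,0,0,1],[0.9,0.3,0,0,0,0,1],[0.9,0.3,0,0,0,0,1],[0.9,0.3,0,0,0,0,1]]'
python3 -m crank '[[0.9,0.3,0,0,0,0,1],[0.9,0.3,0,0,0,0,1],[0.9,0.3,0,0,0,0,1],[0.9,0.3,0,0,0,0,1],[0.9,0.3,0,0,0,0,1],[0.9,0.3,0,0,0,0,1],[0.9,0.3,0,0,0,0,1],[0.9,0.3,0,0,0,0,1],[0.9,0.3,0,0,0,0,1],[0.6,0.2,0,0,0,0,1],[0.3,0.1,0,0,0,0,1],[0,0,0,0,0,0,1]]'
cat >> h.py <<'E'
def togo(p):
    from scipy.spatial.transform import Rotation as R
    s=bot.read_state();r=R.from_quat(s['eef_rot']);M=r.as_matrix()
    print('tcp',s['tool_pos'].round(4),'xang',np.degrees(np.arctan2(M[1,0],M[0,0])).round(2),'z',M[:,2].round(3),'units',(M.T@(np.array(p)-s['tool_pos'])/.03).round(3),'t',s['clock'],'F',s['contact_force'].round(1))
E
python3 -c "
from h import *
togo([.567,.0516,.15])"
```

```text
clock: 0.92
tool_pos: [0.172, -0.5486, 0.2312]
eef_rot: [0.798, 0.603, 0.0, -0.0]
contact_force: [-0.1, -0.3, -0.0]
gripper_width: -0.0001
finger_force: 0.0
clock: 1.92
tool_pos: [0.3612, -0.2732, 0.2313]
eef_rot: [0.8, 0.6, 0.0, -0.0]
contact_force: [0.4, 0.1, -0.2]
gripper_width: -0.0003
finger_force: 0.0
clock: 2.92
tool_pos: [0.5229, -0.0395, 0.2311]
eef_rot: [0.799, 0.601, 0.0, -0.0]
contact_force: [0.1, 0.4, -1.1]
gripper_width: -0.0001
finger_force: 0.0
tcp [ 0.5229 -0.0395  0.2311] xang 73.88 z [-0.     0.001 -1.   ] units [3.323 0.57  2.705] t 2.9167 F [ 0.1  0.4 -1.1]
```

```bash
python3 -m crank '[[0.8,0.14,0.3,0,0,0,1],[0.9,0.15,0.6,0,0,0,1],[0.9,0.15,0.6,0,0,0,1],[0.7,0.13,0.6,0,0,0,1],[0,0,0.3,0,0,0,1],[0,0,0.3,0,0,0,1],[0,0,0,0,0,0,1]]'
python3 - <<'E'
from h import *
a=grab('scene');w=grab('wrist');b=grab('side')
togo([.567,.0516,.15])
r=lambda i,k:cv2.resize(i,None,fx=k,fy=k,interpolation=cv2.INTER_CUBIC)
s=r(a['pixels'][150:260,210:350],2.8); d=r(b['pixels'][100:220,310:450],2.8)
s=s[:308,:392];d=d[:308,:392]
top=np.hstack([s,d]); wi=cv2.resize(w['pixels'],(640,400))[60:350]
wi=cv2.copyMakeBorder(wi,0,0,0,top.shape[1]-640,cv2.BORDER_CONSTANT)
cv2.imwrite('pics/c1.png',np.vstack([top,wi])[:600])
E
```

```text
clock: 3.5
tool_pos: [0.5646, 0.0477, 0.1485]
eef_rot: [0.8, 0.6, -0.002, -0.001]
contact_force: [-0.0, -0.8, 0.4]
gripper_width: -0.0
finger_force: 0.0
tcp [0.5667 0.0475 0.1511] xang 73.69 z [ 0.001 -0.001 -1.   ] units [ 0.134 -0.028  0.037] t 3.65 F [-0.1 -0.2  0.4]
```

View pics/c1.png

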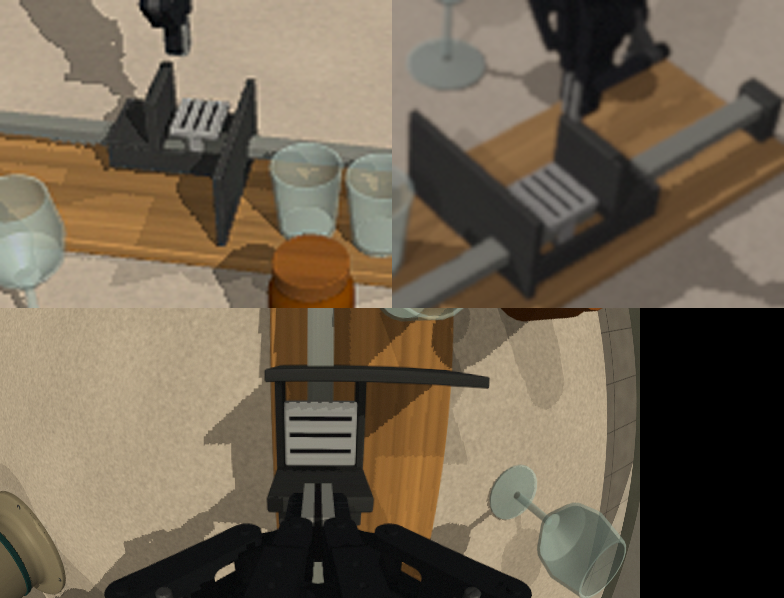

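The wrist view shows the paddle at columns 285–356, rows 157–217 in the full image. The fingertips are centred on it across the bar and sit high over the thumb-wall side.

```bash
python3 - <<'E'
from h import *
w=grab('wrist')
from h import *
g=w['pixels'].astype(int); m=((g.min(2)>120)&(g.max(2)-g.min(2)<22)).astype(np.uint8); m[:140]=0;m[225:]=0;m[:,:280]=0;m[:,362:]=0
ys,xs=np.nonzero(m);print(xs.min(),xs.max(),ys.min(),ys.max(),m.sum())
for z in(.077,.082):
    P=[onz(w,u,v,z,True) for u,v in((286,157),(355,157),(357,217),(285,217))]
    C=np.mean(P,0);print(C.round(4),[np.linalg.norm(P[i]-P[(i+1)%4]).round(4) for i in range(4)],'x ang',np.degrees(np.arctan2(*(P[0]+P[1]-P[2]-P[3])[[1,0]])))
    togo([*C[:2],.078])
print('wall top mid rack-face', onz(w,320,60+471-308,.114,True), 'stop bot face', onz(w,378,60+380-308,.102,True),onz(w,320,60+380-308,.102,True))
print('tip',proj(w,bot.read_state()['tool_pos']))
E
```

```text
284 353 159 215 2470
[0.5725 0.0615 0.077 ] [np.float64(0.049), np.float64(0.0454), np.float64(0.0539), np.float64(0.0453)] x ang 74.33738805139654
tcp [0.5669 0.0477 0.1514] xang 73.69 z [ 0.002 -0.    -1.   ] units [0.494 0.044 2.447] t 3.7 F [0.4 0.3 0.9]
[0.5728 0.0628 0.082 ] [np.float64(0.0479), np.float64(0.0444), np.float64(0.0527), np.float64(0.0442)] x ang 74.33738805139657
tcp [0.5669 0.0477 0.1514] xang 73.69 z [ 0.002 -0.    -1.   ] units [0.538 0.042 2.447] t 3.7 F [0.4 0.3 0.9]
wall top mid rack-face [0.56800748 0.04931634 0.114     ] stop bot face [0.61844153 0.0925705  0.102     ] [0.58348785 0.10226112 0.102     ]
tip (np.float64(319.5820063860502), np.float64(253.43660670579035))
```

```bash
python3 -m crank '[[0.15,0.04,0.3,0,0,0,1],[0,0,0.5,0,0,0,1],[0,0,0.5,0,0,0,1],[0,0,0.4,0,0,0,1],[0,0,0.2,0,0,0,1],[0,0,0.1,0,0,0,1],[0,0,0.1,0,0,0,1],[0,0,0,0,0,0,1],[0,0,0,0,0,0,1]]'
python3 -m crank '[[0,0,0.1,0,0,0,1],[0,0,0,0,0,0,1],[0,0,0,0,0,0,1]]'
python3 -m crank '[[0,0,0.1,0,0,0,1],[0,0,0,0,0,0,1],[0,0,0,0,0,0,1]]'
```

```text
clock: 4.45
tool_pos: [0.5695, 0.0528, 0.0878]
eef_rot: [0.8, 0.6, 0.0, 0.0]
contact_force: [-0.5, -0.8, -0.9]
gripper_width: 0.0003
finger_force: 0.0
clock: 4.7
tool_pos: [0.5691, 0.0529, 0.0845]
eef_rot: [0.8, 0.6, 0.0, 0.0]
contact_force: [-0.4, -0.9, -0.4]
gripper_width: -0.0003
finger_force: 0.0
clock: 4.95
tool_pos: [0.5689, 0.0528, 0.0811]
eef_rot: [0.8, 0.6, -0.0, -0.0]
contact_force: [-0.5, -0.3, 0.1]
gripper_width: -0.0002
finger_force: 0.0
```

```bash
for i in 1 ; do python3 -m crank '[[0,0,0.1,0,0,0,1],[0,0,0,0,0,0,1],[0,0,0,0,0,0,1]]'; python3 -m crank '[[0,0,0.1,0,0,0,1],[0,0,0,0,0,0,1],[0,0,0,0,0,0,1]]'; python3 -m crank '[[0,0,0.08,0,0,0,1],[0,0,0,0,0,0,1],[0,0,0,0,0,0,1]]'; done
```

```text
clock: 5.2
tool_pos: [0.5693, 0.0528, 0.0783]
eef_rot: [0.8, 0.6, 0.0, 0.0]
contact_force: [-0.5, -0.0, 0.1]
gripper_width: 0.0
finger_force: 0.2
clock: 5.45
tool_pos: [0.5693, 0.0528, 0.0756]
eef_rot: [0.8, 0.6, 0.0, 0.0]
contact_force: [-0.9, 0.8, 5.2]
gripper_width: -0.0001
finger_force: 2.4
clock: 5.7
tool_pos: [0.5693, 0.0528, 0.0733]
eef_rot: [0.8, 0.6, 0.0, 0.0]
contact_force: [-1.7, -0.3, 4.5]
gripper_width: 0.0001
finger_force: 2.8
```

```bash
python3 -m crank '[[0,0,0.04,0,0,0,1],[0,0,0,0,0,0,1],[0,0,0,0,0,0,1]]';python3 -m crank '[[-0.08,0,0,0,0,0,1],[-0.08,0,0,0,0,0,1],[-0.08,0,0,0,0,0,1],[-0.08,0,0,0,0,0,1],[0,0,0,0,0,0,1]]'; python3 -m crank '[[-0.08,0,0,0,0,0,1],[-0.08,0,0,0,0,0,1],[-0.08,0,0,0,0,0,1],[-0.08,0,0,0,0,0,1],[0,0,0,0,0,0,1]]'; python3 -c "
from h import *
togo([.5,0,.072])"
```

```text
clock: 5.95
tool_pos: [0.5693, 0.0528, 0.0722]
eef_rot: [0.8, 0.6, 0.0, 0.0]
contact_force: [-0.6, 0.1, 6.7]
gripper_width: -0.0001
finger_force: 3.0
clock: 6.37
tool_pos: [0.5667, 0.0437, 0.0723]
eef_rot: [0.8, 0.6, 0.001, 0.0]
contact_force: [-1.1, 0.7, 6.2]
gripper_width: -0.0005
finger_force: 3.0
clock: 6.78
tool_pos: [0.5639, 0.0345, 0.0723]
eef_rot: [0.8, 0.6, 0.0, 0.0]
contact_force: [-0.9, 0.4, 6.3]
gripper_width: 0.0002
finger_force: 3.0
tcp [0.5639 0.0345 0.0723] xang 73.76 z [ 0.001  0.    -1.   ] units [-1.701 -1.724  0.008] t 6.7833 F [-0.9  0.4  6.3]
```

```bash
python3 -m crank '[[-0.12,0,0,0,0,0,1],[-0.12,0,0,0,0,0,1],[-0.12,0,0,0,0,0,1],[-0.12,0,0,0,0,0,1],[-0.12,0,0,0,0,0,1],[-0.12,0,0,0,0,0,1],[0,0,0,0,0,0,1]]'; python3 - <<'E'
from h import *
b=grab('side');w=grab('wrist');togo([.5,0,.072])
d=cv2.resize(b['pixels'][90:240,290:470],(720,600))[:300+50,:720]; wi=cv2.resize(w['pixels'][60:310],(640,250))
wi=cv2.copyMakeBorder(wi,0,0,0,80,cv2.BORDER_CONSTANT)
cv2.imwrite('pics/c2.png',np.vstack([d,wi]))
E
```

```text
clock: 7.37
tool_pos: [0.5577, 0.0135, 0.0723]
eef_rot: [0.8, 0.6, 0.0, 0.0]
contact_force: [-0.5, -0.4, 5.8]
gripper_width: 0.0
finger_force: 3.0
tcp [0.5577 0.0135 0.0722] xang 73.78 z [ 0. -0. -1.] units [-0.97  -1.72   0.008] t 7.4667 F [-1.9 -0.6  5.8]
```

View pics/c2.png

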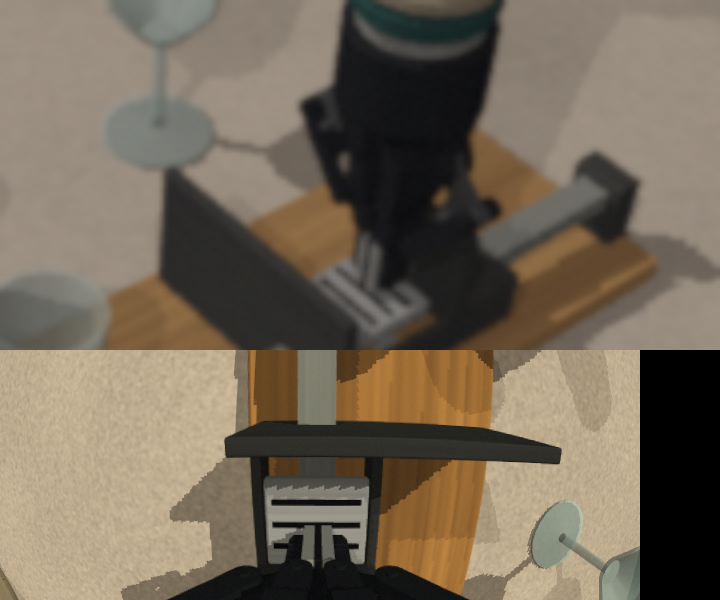

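```bash
python3 - <<'E'
from h import *
b=grab('side')
p=onz(b,410,149.5,.052);q=onz(b,434,136,.052);print(p,q,np.linalg.norm(p-q))
E
python3 -m crank '[[-0.12,0,0,0,0,0,1],[-0.12,0,0,0,0,0,1],[-0.12,0,0,0,0,0,1],[-0.12,0,0,0,0,0,1],[-0.12,0,0,0,0,0,1],[-0.12,0,0,0,0,0,1],[-0.12,0,0,0,0,0,1],[-0.12,0,0,0,0,0,1],[0,0,0,0,0,0,1]]'
```

```text
[ 0.53834952 -0.07263238  0.052     ] [ 0.51585447 -0.14739291  0.052     ] 0.07807152957637001
clock: 8.27
tool_pos: [0.5495, -0.0142, 0.0722]
eef_rot: [0.8, 0.6, 0.0, -0.0]
contact_force: [-0.8, -0.1, 6.1]
gripper_width: -0.0
finger_force: 3.0
```

```bash
python3 -m crank '[[-0.12,0,0,0,0,0,1],[-0.12,0,0,0,0,0,1],[-0.12,0,0,0,0,0,1],[-0.12,0,0,0,0,0,1],[-0.12,0,0,0,0,0,1],[-0.12,0,0,0,0,0,1],[-0.12,0,0,0,0,0,1],[-0.1,0,0,0,0,0,1],[0,0,0,0,0,0,1]]'
for i in 1; do python3 -m crank '[[-0.06,0,0,0,0,0,1],[-0.06,0,0,0,0,0,1],[-0.06,0,0,0,0,0,1],[0,0,0,0,0,0,1]]';python3 -m crank '[[-0.06,0,0,0,0,0,1],[-0.06,0,0,0,0,0,1],[0,0,0,0,0,0,1]]'; done
```

```text
clock: 9.02
tool_pos: [0.5415, -0.0411, 0.0721]
eef_rot: [0.8, 0.6, 0.0, -0.0]
contact_force: [-1.5, 0.5, 6.0]
gripper_width: 0.0001
finger_force: 3.0
clock: 9.35
tool_pos: [0.5401, -0.046, 0.0721]
eef_rot: [0.8, 0.6, 0.0, -0.0]
contact_force: [-0.8, 1.5, 6.2]
gripper_width: -0.0002
finger_force: 3.0
clock: 9.6
tool_pos: [0.539, -0.0494, 0.0721]
eef_rot: [0.8, 0.6, 0.0, -0.0]
contact_force: [-1.7, 0.9, 6.0]
gripper_width: 0.0002
finger_force: 3.0
```

```bash
R='';python3 -m crank '[[-0.06,0,0,0,0,0,1],[-0.06,0,0,0,0,0,1],[0,0,0,0,0,0,1]]' | grep -E "pos|contact";python3 -m crank '[[-0.06,0,0,0,0,0,1],[-0.06,0,0,0,0,0,1],[0,0,0,0,0,0,1]]' | grep -E "pos|contact";python3 -m crank '[[-0.06,0,0,0,0,0,1],[-0.06,0,0,0,0,0,1],[0,0,0,0,0,0,1]]'| grep -E "pos|contact"
```

```text
tool_pos: [0.538, -0.0529, 0.0721]
contact_force: [-1.5, 1.0, 4.8]
tool_pos: [0.537, -0.0563, 0.0721]
contact_force: [-0.9, 0.4, 5.9]
tool_pos: [0.536, -0.0598, 0.0721]
contact_force: [-1.5, 0.2, 5.4]
```

```bash
for k in 1; do python3 -m crank '[[-0.06,0,0,0,0,0,1],[-0.04,0,0,0,0,0,1],[0,0,0,0,0,0,1]]' | grep -E "pos|contact";python3 -m crank '[[-0.06,0,0,0,0,0,1],[-0.04,0,0,0,0,0,1],[0,0,0,0,0,0,1]]' | grep -E "pos|contact"; done; python3 - <<'E'
from h import *
b=grab('side');w=grab('wrist');togo([.5,0,.072])
d=cv2.resize(b['pixels'][90:240,290:470],(720,600))[:350]; wi=w['pixels'][60:310]
wi=cv2.copyMakeBorder(wi,0,0,0,80,cv2.BORDER_CONSTANT)
cv2.imwrite('pics/c3.png',np.vstack([d,wi]))
E
```

```text
tool_pos: [0.5351, -0.0626, 0.0721]
contact_force: [-1.6, 1.1, 6.5]
tool_pos: [0.5343, -0.0655, 0.0721]
contact_force: [-0.4, 1.0, 7.0]
tcp [ 0.5343 -0.0655  0.0721] xang 73.77 z [-0.     0.001 -1.   ] units [ 1.776 -1.708  0.004] t 10.95 F [-2.1  1.   6.2]
```

View pics/c3.png

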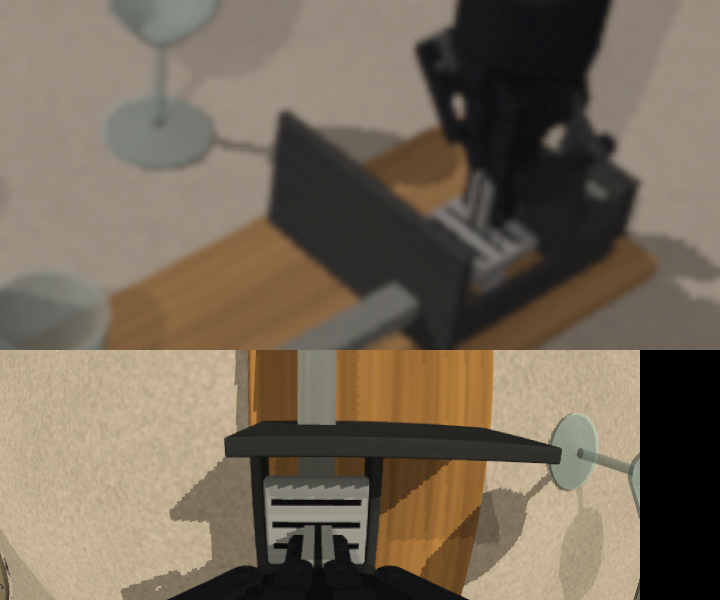

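```bash
for k in 1; do python3 -m crank '[[-0.05,0,0,0,0,0,1],[-0.05,0,0,0,0,0,1],[0,0,0,0,0,0,1]]' | grep -E "pos|contact";python3 -m crank '[[-0.05,0,0,0,0,0,1],[-0.03,0,0,0,0,0,1],[0,0,0,0,0,0,1]]' | grep -E "pos|contact";python3 -m crank '[[-0.05,0,0,0,0,0,1],[-0.03,0,0,0,0,0,1],[0,0,0,0,0,0,1]]' | grep -E "pos|contact"; done
```

```text
tool_pos: [0.5334, -0.0684, 0.0721]
contact_force: [-1.5, -0.1, 6.3]
tool_pos: [0.5328, -0.0706, 0.0721]
contact_force: [-1.3, 1.5, 6.0]
tool_pos: [0.5321, -0.0729, 0.0721]
contact_force: [-1.4, 1.0, 5.1]
```

```bash
for k in 1; do python3 -m crank '[[-0.05,0,0,0,0,0,1],[-0.03,0,0,0,0,0,1],[0,0,0,0,0,0,1]]' | grep -E "pos|contact";python3 -m crank '[[-0.05,0,0,0,0,0,1],[-0.03,0,0,0,0,0,1],[0,0,0,0,0,0,1]]' | grep -E "pos|contact";python3 -m crank '[[-0.05,0,0,0,0,0,1],[-0.03,0,0,0,0,0,1],[0,0,0,0,0,0,1]]' | grep -E "pos|contact"; done
cat > m.py <<'E'
from h import *
w=grab('wrist');c=w['pixels'].max(2)[:,340:380].mean(1)
d=np.diff(cv2.GaussianBlur(c.reshape(-1,1),(1,5),0).ravel());print('plate edges rows',60+np.argsort(d[60:230])[:3],60+np.argsort(-d[60:230])[:3])
togo([.5,0,.072])
E
python3 m.py
```

```text
tool_pos: [0.5314, -0.0752, 0.0721]
contact_force: [-2.3, 0.8, 7.0]
tool_pos: [0.5307, -0.0775, 0.0721]
contact_force: [-1.2, 1.3, 5.1]
tool_pos: [0.5301, -0.0798, 0.0721]
contact_force: [-1.0, 1.1, 5.8]
plate edges rows [130 131 129] [215 214 216]
tcp [ 0.5301 -0.0798  0.0721] xang 73.77 z [-0.     0.001 -1.   ] units [ 2.274 -1.706  0.005] t 12.5 F [-1.5  1.4  6.8]
```

```bash
for k in 1; do python3 -m crank '[[-0.05,0,0,0,0,0,1],[-0.03,0,0,0,0,0,1],[0,0,0,0,0,0,1]]' | grep -E "pos|contact";python3 -m crank '[[-0.05,0,0,0,0,0,1],[-0.03,0,0,0,0,0,1],[0,0,0,0,0,0,1]]' | grep -E "pos|contact";python3 -m crank '[[-0.05,0,0,0,0,0,1],[-0.03,0,0,0,0,0,1],[0,0,0,0,0,0,1]]' | grep -E "pos|contact"; python3 m.py; done
```

```text
tool_pos: [0.5296, -0.0816, 0.0721]
contact_force: [-2.1, 3.7, 6.1]
tool_pos: [0.5294, -0.0835, 0.0722]
contact_force: [0.0, 4.5, 5.6]
tool_pos: [0.529, -0.0858, 0.0723]
contact_force: [0.6, 4.4, 7.0]
plate edges rows [124 123 223] [206 229 207]
tcp [ 0.5289 -0.0858  0.0723] xang 73.72 z [ 0.001  0.002 -1.   ] units [ 2.475 -1.728  0.014] t 13.3 F [1.4 4.7 6.1]
```

```bash
for k in 1; do python3 -m crank '[[-0.05,0,0,0,0,0,1],[-0.03,0,0,0,0,0,1],[0,0,0,0,0,0,1]]' | grep -E "pos|contact";python3 -m crank '[[-0.05,0,0,0,0,0,1],[-0.03,0,0,0,0,0,1],[0,0,0,0,0,0,1]]' | grep -E "pos|contact"; python3 m.py; done
```

```text
tool_pos: [0.5284, -0.0882, 0.0723]
contact_force: [1.1, 4.2, 5.7]
tool_pos: [0.5279, -0.0905, 0.0723]
contact_force: [2.0, 4.0, 6.6]
plate edges rows [116 115 117] [197 220 221]
tcp [ 0.5279 -0.0905  0.0723] xang 73.72 z [ 0.002  0.002 -1.   ] units [ 2.635 -1.738  0.015] t 13.85 F [0.7 3.7 5.4]
```

```bash
for k in 1; do python3 -m crank '[[-0.03,0,0,0,0,0,1],[-0.02,0,0,0,0,0,1],[0,0,0,0,0,0,1]]' | grep -E "pos|contact";python3 -m crank '[[-0.03,0,0,0,0,0,1],[0,0,0,0,0,0,1]]' | grep -E "pos|contact";python3 -m crank '[[-0.03,0,0,0,0,0,1],[0,0,0,0,0,0,1]]' | grep -E "pos|contact"; python3 m.py; done
```

```text
tool_pos: [0.5276, -0.0917, 0.0724]
contact_force: [0.8, 5.7, 6.9]
tool_pos: [0.5276, -0.0917, 0.0725]
contact_force: [2.2, 8.2, 5.1]
tool_pos: [0.5276, -0.0917, 0.0725]
contact_force: [1.8, 11.2, 6.3]
plate edges rows [114 115 113] [194 218 195]
tcp [ 0.5276 -0.0917  0.0725] xang 73.64 z [ 0.003  0.006 -1.   ] units [ 2.675 -1.744  0.03 ] t 14.4833 F [ 2.6 10.6  6.7]
```

```bash
python3 -m crank '[[0.05,0,0,0,0,0,1],[0,0,-0.2,0,0,0,1],[0,0,-0.2,0,0,0,1],[0.15,0,-0.3,0,0,0,1],[0,0,-0.7,0,0,0,1],[0,0,-0.9,0,0,0,1],[0,0,-0.9,0,0,0,1],[0,0,-0.9,0,0,0,1],[0,0,-0.5,0,0,0,1],[0,0,0,0,0,0,1]]'; python3 - <<'E'
from h import *
a=grab('scene');b=grab('side');togo([.5,0,.072])
s=cv2.resize(a['pixels'][150:300,165:425],(780,450))[:310]; d=cv2.resize(b['pixels'][100:260,220:480],(780,480))[:290+0]
cv2.imwrite('pics/c4.png',np.vstack([s,d]))
E
```

```text
clock: 15.32
tool_pos: [0.5296, -0.0902, 0.2139]
eef_rot: [0.8, 0.6, 0.002, 0.003]
contact_force: [0.8, 0.2, 0.2]
gripper_width: -0.0001
finger_force: 0.0
tcp [ 0.5274 -0.0894  0.2099] xang 73.78 z [ 0.    -0.001 -1.   ] units [ 2.611 -1.711  4.596] t 15.4167 F [-0.5 -0.3  0.5]
```

View pics/c4.png

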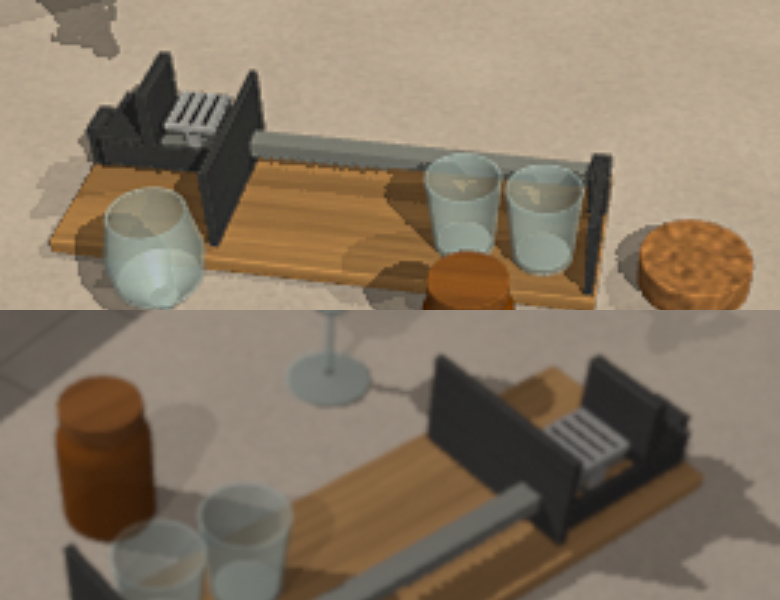

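The carriage sits against the end block with the paddle up. The rack and tumblers are unmoved, and the arm is clear.

```bash
python3 -c "
from rig import bot
print(bot.close_job())"
```

```text
the job is handed in; nothing more can be done
None
```

The stop is fully home at the far end of the bar with the paddle sprung up; the rack and tumblers look unmoved in the last pictures, and the job was handed in at about 15 s.

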